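# Close up a carton row with the display tray's press-to-slide follower

### The job

Close up the carton row in the metal display tray: press down the thumb pad in the middle of the follower to free its catch and, keeping the pad pressed, push the follower along the tray until it is right up against the stop clip, then let go. This is fingertip work, so lift nothing; the follower moves the cartons, so do not touch them yourself, keep them standing in the tray, and leave the other things on the counter where they are.

Things in the scene. Friction and masses are not known exactly. Their poses are not given: they have to be found in the camera images.
- tray: Fixed aluminium channel tray, 115 wide (its x) by 400 long (its y), walls 30 high, lips turned inward at the top leaving a 76 wide opening, floor 8 thick, end caps 40 high. Origin: centre of its underside, on the counter. The follower slides along its +y; +x is the side away from the robot. Place and heading vary.
- follower (a joint): How far the black follower has slid along the tray's +y, m: 0 (its centre 145 mm to -y of the tray's centre) to 0.25; starts at 0 to 0.05. It is 72 wide, 90 long, with two cross walls, the rear 56 and the front 70 above the counter. While the pad is up a sprung catch in the lips' teeth holds it: it gives at most 7 mm, so do not force it. With the pad pressed 3 mm or more it slides at 3 to 4 N.
- pad (a joint): How far the thumb pad is pressed, m: 0 up, with the catch between two teeth (8 mm apart), or up to 0.0025 where the catch rests on a tooth; 0.007 fully down on its end stop. The catch is free from 0.003 on; about 0.005 is a safe press. It moves straight down; the spring takes about 8 N to begin and 13 N at full depth, and lifts it when let go.
- pad_top (a point): Centre of the pad's top face: a ridged grey plate 56 (across) by 46 (along y) in the follower's middle, 46 above the counter when up (0), 41 when pressed by 5. It is the floor of a well 50 long along y between the two cross walls, open at both sides, 10 deep at the rear. Axes as the tray's: y is the direction to push.
- follower_front (a point): On the front (+y) face of the follower's side ear, a lug 18 mm long and 14 high (33 to 47 above the counter) at its front end that reaches out over the tray's +x wall. The follower's front is flush with it, 45 mm ahead of the pad's centre. Axes as the tray's.
- stop_face (a point): The near (-y) face of the stop clip, where the ear meets it: a fixed steel block 36 by 22, 62 high with the round dark screw head on top, astride the tray's +x wall. The ear touches it when this point and follower_front coincide. It starts 90 to 198 mm ahead of the ear and halts the follower solidly. Axes as the tray's.
- carton_a: Loose pale carton with a brown band, 66 (across the tray) by 36 (along) by 70 high, about 60 g, standing in the tray ahead of the follower; the nearer one. Origin: centre of its underside, 8 mm above the counter. The follower's front pushes it along.
- carton_b: The farther carton, alike. Both cartons fit between the stopped follower and the tray's end cap with room to spare.
- lighter_a: Bystander: upright lighter, 22 mm thick, 83 high, beyond the tray. Origin: centre of underside.
- lighter_b: Bystander: another such lighter, beyond the tray.
- mint_jar: Bystander: small jar, 52 mm thick, 75 high, beyond the tray. Origin: centre of underside.
- calculator: Bystander: desk calculator lying flat, 130 by 85 by 16, to the robot's right of the tray. Origin: centre of underside.
- card_terminal: Bystander: card terminal lying flat, 160 by 78 by 48, to the robot's left of the tray. Origin: centre of underside.
- coin_dish: Bystander: shallow white dish, 100 mm across, 25 high, far right on the counter. Origin: centre of underside.

How it is judged:
On the way, in this order (a step that is already met when the one before it is completed fails the run):
1. the thumb pad is pressed while the follower is still where it started (within 10 mm) (value of joint pad above 0.003 m and distance of follower_front from where it was at the start of the episode below 0.01 m), for 0.05 s.
2. the follower is against the stop clip (gap under 4 mm) with the pad still pressed (y of follower_front in the frame of stop_face above -0.004 m and value of joint pad above 0.003 m), for 0.1 s.
At the end, for the whole second after the job is handed in: The follower rests against the stop clip (gap under 4 mm), its pad up again (pressed less than 3 mm) and at rest; both cartons stand upright (within 0.2 rad) on the tray's floor, within 20 mm of its middle line (y of follower_front in the frame of stop_face above -0.004 m and value of joint pad below 0.003 m and velocity of joint follower between -0.003 and 0.003 m/s and angle between each of carton_a, carton_b's own z axis and vertical below 0.2 rad and z of each of carton_a, carton_b in the frame of tray below 0.014 m and x of carton_a in the frame of tray between -0.02 and 0.02 m and x of carton_b in the frame of tray between -0.02 and 0.02 m); the robot touches nothing.
It fails at once if a carton is handled by the fingers (over 3 N), lifted over 15 mm or tipped over 0.4 rad (contact force between the fingers and carton_a above 3 N or z of any of carton_a, carton_b in the frame of tray above 0.023 m or angle between any of carton_a, carton_b's own z axis and vertical above 0.4 rad or contact force between the fingers and carton_b above 3 N).
It fails at once if a bystander is moved over 25 mm or tipped (distance of any of lighter_a, lighter_b, mint_jar, calculator, card_terminal, coin_dish from where it was at the start of the episode above 0.025 m or angle between any of lighter_a, lighter_b, mint_jar, calculator, card_terminal, coin_dish's own z axis and vertical above 0.3 rad).
It also fails if it takes over 38 s, if anything falls off the work surface, if the arm or the gripper's body presses on something with over 40 N, if the wrist force passes 120 N, or if a joint passes its speed limit or range.

### The arm

A 7-joint arm with a two-finger parallel gripper is mounted at the origin on the work surface. World frame = base frame: x ahead of the robot, y to its left, z up, the work surface at z = 0. Lengths are in m, angles in rad, forces in N, time in s.
With the tool pointing down it reaches from about 0.425 to 0.875 m from the base axis. Payload 8.4 kg.
Tool frame: the origin (TCP) lies on the centre line of the jaws, within the pads' length; the fingertips stand 8 mm ahead of it and the grasp point (between the pads) lies 11 mm behind it; z points along the fingers, y is the direction in which the jaws open and shut (so a half turn about z gives the same grasp; the last joint's range is limited). The gripper opens to 85 mm and grips with 20 to 120 N. Pads are 22 mm wide; open, the fingers measure 114 mm over their backs; the gripper's body (76 mm by 85 mm) begins 54 mm behind the grasp point. The pads swing forward as they close: fully open they stand 13 mm farther back than shut.
Start: joints at [1.2, 0.333, 0.04, 1.465, -0.013, 1.343, -0.059], TCP at [0.174, -0.626, 0.216] pointing down, gripper open.
Joint ranges: [-2.58, 2.58], [-0.38, 2.09], [-1.3, 1.39], [0.25, 2.4], [-1.5, 4.64], [0.08, 2.09], [-2.65, 2.65]. Speed limits (rad/s): [2.22, 2.22, 2.79, 2.79, 3.14, 3.14, 3.14].

### API

Orientations are given as a 3x3 rotation matrix whose columns are the frame's x, y, z axes.
In Python, from rig import manip, viewer gives the robot as it stands. The module is installed in compiled form; this text tells all that it offers.
- The arm moves only by the tool jog_arm, never from a script. Its argument "steps" is a list of rows, each a list of 3 entries, a list of its own where there are three numbers: the shift along the tool's x, y, z in m, then the turn about the tool's z in rad, then the finger opening in m, from 0 to 0.0854. A call has 1 to 10 rows; each row is the pose to reach, as a shift and turn from the pose commanded when the call began, along the tool's axes at that moment; what a row does not reach only later rows make up. A row lasts 1/10 s, in which the tool goes at most 50 mm and 8.59 degrees, less where a joint would pass 70% of its speed; a pose out of reach is approached as far as the arm can. A call with a gripper value outside its range is refused whole. The fingers move at their own pace and stop on an object; the grip force is fixed at half the most. Time passes only in rows, so rows that repeat a pose let the fingers close. It gives the time, the measured TCP pose, the force and the opening at its end, in the units of the state.
- manip.get_state(): the state, without advancing time (a new reading comes with each control period).
- viewer.grab_frame(name): name is "scene" or "top"; returns a dict with "pixels" (384x512x3 uint8, red, green, blue), "depth" (384x512 float32, m along the optical axis (not along the pixel's ray), 0 where there is no reading), "camera_matrix" (3x3 intrinsics, pixels), "R" (3x3) and "t" (3): a world point X has camera coordinates R X + t. Camera axes: x right, y down, z forward; pixel columns grow to the right and rows downward; lengths in m; the calibration is good to about 2 mm. A picture is of the moment at which its call begins.
- manip.close_job(): hands the job in, once; it reports no verdict.
The state is a dict: "time_s": time; "joint_pos": joint angles; "joint_velocities": joint speeds; "tau": joint torques, N m; "tcp_pos": TCP position; "tool_rot": TCP orientation; "force": force on the tool from outside, world axes, zero at the start; "torque": the same for the moment, N m; "grip_width": finger opening in m.
Only numpy, scipy, OpenCV 4.12 (cv2) and the standard library are available. Lean on these libraries where they do the work, as an engineer would, in place of code of your own. Each camera call takes 0.05 s, during which the arm holds its last target. There are 200 camera calls.

## Working session

There is one attempt and no reset: what is moved stays moved. The work goes in short steps, Python scripts to look and compute and a tool call to move; the robot and the scene stay as the last step left them, time stands still between calls to the robot, and variables do not carry over. Pictures are saved under pics/ and viewed, about 8 in all and at most 12, crops included, and the job is handed in when it is done.

Besides the shell and the picture viewer there is one more tool, called after ">>>" as name(argument=value, ...) on one line, values as JSON. jog_arm: Moves the arm, as the interface text tells. Its arguments: {"type":"object","properties":{"steps":{"type":"array"}},"required":["steps"]}

```bash
mkdir -p pics; cat > h.py <<'E'
import numpy as np, cv2
from rig import manip, viewer
def grab(n):
    f=viewer.grab_frame(n); return f
def pts(f):
    d=f["depth"]; K=f["camera_matrix"]; v,u=np.indices(d.shape)
    c=np.stack([(u-K[0,2])*d/K[0,0],(v-K[1,2])*d/K[1,1],d],-1)
    P=(c-f["t"])@f["R"]; P[d<=0]=np.nan; return P
def ray(f,u,v,z):
    K=f["camera_matrix"]; r=f["R"].T@np.array([(u-K[0,2])/K[0,0],(v-K[1,2])/K[1,1],1]); o=-f["R"].T@f["t"]
    return o+r*(z-o[2])/r[2]
def save(f,n): cv2.imwrite("pics/"+n,cv2.cvtColor(f["pixels"],cv2.COLOR_RGB2BGR))
E
python3 - <<'E'
from h import *
import pickle
a=grab("top");b=grab("scene")
pickle.dump((a,b),open("f0.pkl","wb"))
im=np.hstack([a["pixels"],b["pixels"]]);
save(a,"top0.png");save(b,"sc0.png")
for f in(a,b): print(f["camera_matrix"],f["R"],f["t"],-f["R"].T@f["t"])
s=manip.get_state();print(s)
E
```

```text
[[367.56181189   0.         253.16822939]
 [  0.         367.56181189 192.61863693]
 [  0.           0.           1.        ]] [[ 0.02908864 -0.99957182 -0.00316575]
 [-0.9971087  -0.02879424 -0.07032165]
 [ 0.07020039  0.00520216 -0.99751934]] [0.0176663  0.62185629 1.17333921] [0.53717556 0.02946072 1.21421445]
[[370.79299814   0.         258.59009304]
 [  0.         370.79299814 190.98962751]
 [  0.           0.           1.        ]] [[-0.45052185  0.89271529 -0.00945957]
 [ 0.59195862  0.29077541 -0.75168787]
 [-0.66829264 -0.34425148 -0.65945119]] [ 0.23239728 -0.3339613   1.59000912] [1.36498271 0.43700612 0.79969712]
{'time_s': 0.1, 'joint_pos': array([ 1.19981559,  0.33382133,  0.03988016,  1.4661925 , -0.01334765,
        1.34328352, -0.05852938]), 'joint_velocities': array([ 1.06308136e-03, -5.81945417e-04,  1.41809142e-03, -2.20076181e-03,
       -9.08874477e-04, -8.90665916e-04,  6.34989123e-05]), 'tau': array([ 3.24389628e-03, -6.60021257e+01,  1.36970982e+00, -4.06472576e+01,
        1.69136276e-02,  9.04404733e-03, -1.53586950e-05]), 'tcp_pos': array([ 0.17432625, -0.62573807,  0.21471782]), 'tool_rot': array([[ 9.63305018e-01,  2.68408576e-01, -5.27615541e-04],
       [ 2.68409054e-01, -9.63304098e-01,  1.33996370e-03],
       [-1.48596464e-04, -1.43241054e-03, -9.99998963e-01]]), 'force': array([ 0.53285544,  0.48765039, -0.91011955]), 'torque': array([ 0.03372791,  0.01873453, -0.02317256]), 'grip_width': 0.08511242085480207}
```

View pics/top0.png

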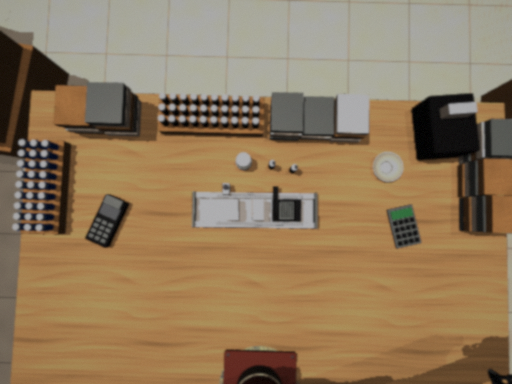

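View pics/sc0.png

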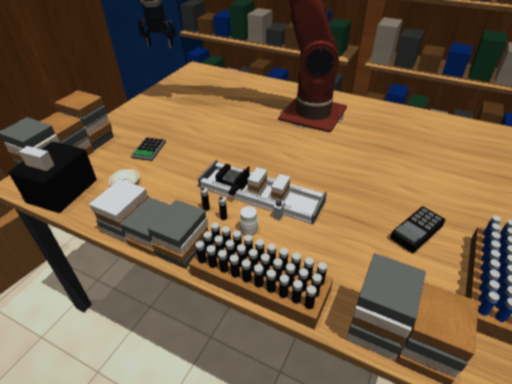

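The top view shows the tray at about cols 193–318, rows 191–229. The follower's pad is near (289,209), its ear near (275,190) and the stop clip near (226,188); the push goes left in the image (world +y). The scene view shows the same layout.

```bash
python3 - <<'E'
from h import *
import pickle
a,b=pickle.load(open("f0.pkl","rb"))
c=a["pixels"][150:240,185:325]; cv2.imwrite("pics/crop0.png",cv2.cvtColor(cv2.resize(c,None,fx=5.6,fy=5.6,interpolation=cv2.INTER_CUBIC),cv2.COLOR_RGB2BGR))
P=pts(a)
z=P[...,2]
np.set_printoptions(linewidth=250)
print("cols",np.arange(186,324,3))
for r in range(184,234,2): print(r,(z[r,186:324:3]*1000).round().astype(int))
# tray outline
m=(z>0.015)&(P[...,0]<0.62)&(P[...,0]>0.4)&(np.abs(P[...,1])<0.27)
x=P[m]; 
rect=cv2.minAreaRect((x[:,:2]*1000).astype(np.float32)); print(rect, m.sum())
E
```

```text
cols [186 189 192 195 198 201 204 207 210 213 216 219 222 225 228 231 234 237 240 243 246 249 252 255 258 261 264 267 270 273 276 279 282 285 288 291 294 297 300 303 306 309 312 315 318 321]
184 [ 0  3  0  2  0 -3  2  3  0 -1  3 -2  5 68 50 -3 -4  2 -1  4 -3  1  1 -2 -3  1  3 -4 -1 -2  3  0  0  1  0  1  4  3 -1  0  1  0  1  0 -4 -2]
186 [ 4  3 -2  2  1 -1 -1  0  0  1  6  1 -1 62 63  0  1 -1  0  3  3 -1 -3  0  1  1  1 -2  1 48 47  0  0  2  2 -3  0  1 -1 -1  1 -1 -2 -1  2  2]
188 [                  -1                   -2                    3                   -1                    0 -9223372036854775808                    3                    2                   -1                    1                    0
                    4                    1                   58                   60                    3                   -2                    0                   -2                   -2                    1                    1
                   -2                   -1                   -2                    1                    1                   -3                    1      
[... 8814 characters left out ...]
  2                   -6
                   -1                   -3                   -2                   -1                   -2                    4                    2                   -2                   -3                    3                    1
                    0                    1                   -1                    0                   -2                   -2                   -3                    3                   -2                    0                    3
                   -3                    0]
((564.067138671875, 29.792709350585938), (111.97572326660156, 401.0698547363281), 0.11424922198057175) 2722<stdin>:9: RuntimeWarning: invalid value encountered in cast
```

View pics/crop0.png

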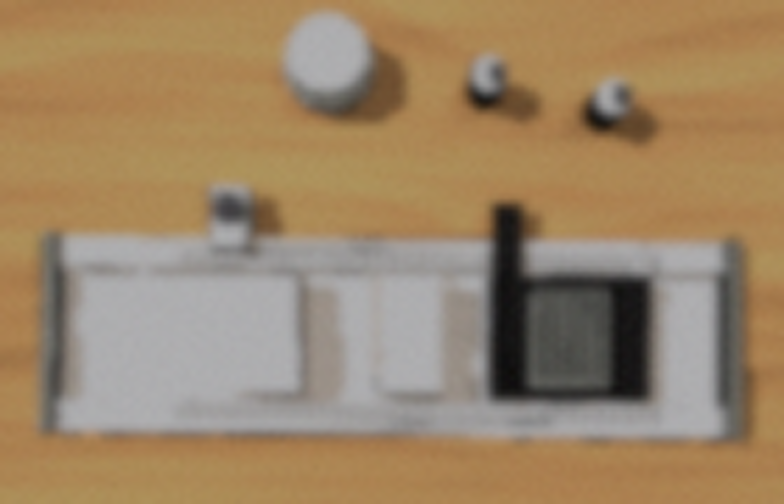

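```bash
cat > m.py <<'E'
from h import *
def measure(f):
    P=pts(f); I=f["pixels"].astype(int); z=P[...,2]
    # tray walls: outer lip edges per column, rays onto z=.03
    near=[];far=[]
    for c in range(200,312):
        r=np.where((z[185:235,c]>0.02)&(z[185:235,c]<0.036))[0]+185
        if len(r)<4: continue
        near.append(ray(f,c,r.max()+.5,0.03)); 
        if not(220<c<232 or 268<c<280): far.append(ray(f,c,r.min()-.5,0.03))
    ax=[]
    for e in(near,far):
        e=np.array(e); k=np.polyfit(e[:,1],e[:,0],1); k=np.polyfit(*(e[abs(np.polyval(k,e[:,1])-e[:,0])<.003][:,[1,0]].T),1); ax.append(k)
    return P,I,z,ax
E
python3 - <<'E'
from m import *
import pickle
a,b=pickle.load(open("f0.pkl","rb"))
P,I,z,ax=measure(a); print("x=ky+c near,far",ax, "yaw",[-np.arctan(k[0]) for k in ax])
# pad: grey inside follower
s=I.sum(2); np.set_printoptions(linewidth=250)
print("row 208",dict(zip(range(270,304),s[206:212,270:304].mean(0).round().astype(int))))
print("col 285",dict(zip(range(194,226),s[194:226,283:289].mean(1).round().astype(int))))
sub=(s>150); sub[:200]=0;sub[221:]=0;sub[:,:278]=0;sub[:,296:]=0
n,l,st,ce=cv2.connectedComponentsWithStats(sub.astype(np.uint8)); 
for i in range(1,n):
    if st[i,4]>80: print(st[i],ce[i],ray(a,*ce[i],0.046))
print("ear row188",dict(zip(range(266,284),s[186:190,266:284].mean(0).round().astype(int))))
print("clip row190",dict(zip(range(218,238),s[188:192,218:238].mean(0).round().astype(int))))
print("clip z",(z[184:194,218:238]*1000).round())
E
```

```text
x=ky+c near,far [array([-0.01631167,  0.5108227 ]), array([-0.01720215,  0.62280183])] yaw [np.float64(0.016310227040321767), np.float64(0.01720044889883434)]
row 208 {270: np.int64(416), 271: np.int64(378), 272: np.int64(255), 273: np.int64(120), 274: np.int64(59), 275: np.int64(58), 276: np.int64(62), 277: np.int64(68), 278: np.int64(114), 279: np.int64(198), 280: np.int64(243), 281: np.int64(230), 282: np.int64(228), 283: np.int64(234), 284: np.int64(234), 285: np.int64(249), 286: np.int64(240), 287: np.int64(238), 288: np.int64(239), 289: np.int64(240), 290: np.int64(248), 291: np.int64(231), 292: np.int64(220), 293: np.int64(195), 294: np.int64(120), 295: np.int64(63), 296: np.int64(64), 297: np.int64(66), 298: np.int64(67), 299: np.int64(88), 300: np.int64(169), 301: np.int64(291), 302: np.int64(396), 303: np.int64(464)}
col 285 {194: np.int64(502), 195: np.int64(486), 196: np.int64(462), 197: np.int64(428), 198: np.int64(344), 199: np.int64(216), 200: np.int64(138), 201: np.int64(166), 202: np.int64(216), 203: np.int64(239), 204: np.int64(243), 205: np.int64(242), 206: np.int6
[... 1398 characters left out ...]
0. 12. -1.  2. -3. -0.  0. -0. -1.]
 [ 1.  1.  6. -1. -1. 60. 58. 62. 62. 62. 63. 51. 11.  0.  2. -0.  1.  0.  3. -1.]
 [ 4. -1. -1.  2. -0. 64. 61. 61. 63. 61. 62. 50. 12. -0. -1. -0.  3.  3. -2. -1.]
 [-6.  4. -0.  0.  1. 61. 63. 58. 62. 66. 60. 45. 11.  3.  1.  0. -2. -1.  1. -0.]
 [ 1.  1. -2.  1. -5. 45. 62. 63. 64. 62. 50. 49. 10. -3. -6.  2.  1. -3.  1. nan]
 [ 4. -4. -3.  4. -1. 49. 48. 50. 50. 48. 50. 51. 10.  3.  2. -1.  1. -4. -1. -1.]
 [-3. -0.  1.  1. -1. 51. 44. 50. 53. 47. 47. 49.  5. -0. -0.  2.  1.  1.  1.  2.]
 [32. 29. 24. 29. 27. 49. 51. 51. 49. 48. 52. 50. 26. 27. 29. 29. 29. 29. 27. 27.]
 [28. 30. 27. 30. 26. 53. 48. 49. 49. 43. 51. 45. 35. 29. 30. 29. 29. 29. 29. 29.]]
```

```bash
cat >> m.py <<'E'
def shift(target):
    s=manip.get_state(); return s["tool_rot"].T@(np.array(target)-s["tcp_pos"])
E
python3 - <<'E'
from m import *
import pickle
a,b=pickle.load(open("f0.pkl","rb"))
ty=np.array([-.0168,1,0]);
ear=ray(a,271.9,188,.047); clip=ray(a,229.3,190,.050); clip2=ray(a,229.3,187,.062)
e1=ray(a,278.3,210,.046);e2=ray(a,293.3,210,.046)
print("ear",ear,"clip",clip,clip2,"gap",(clip-ear)@ty,"pad edges",e1,e2)
P=pts(a); z=P[...,2]
from_ear=(ear@ty)-.045; pc=(e1+e2)/2
print("pad along from ear",from_ear,"from pad",pc@ty)
x=.5108+.112/2-.0168*pc[1]; print("tray midline x at pad",x,"pad row x",[ray(a,286,r,.046)[0] for r in (200.7,219)])
t=np.array([x,pc[1]+.006,.15]);print(t,shift(t))
E
```

```text
ear [ 0.63578497 -0.0236735   0.047     ] clip [0.62525578 0.11158553 0.05      ] [0.63381059 0.11105767 0.062     ] gap 0.13543591952157424 pad edges [ 0.56639402 -0.04581445  0.046     ] [ 0.56777538 -0.09340187  0.046     ]
pad along from ear -0.07935468868274972 from pad -0.07913518179650676
tray midline x at pad 0.5679694170678858 pad row x [np.float64(0.5966482154240328), np.float64(0.5386110002263677)]
[ 0.56796942 -0.06360816  0.15      ] [ 0.53008881 -0.43575214  0.06526329]
```

>>> jog_arm(steps=[[[0.53, -0.436, 0], 0.255, 0], [[0.53, -0.436, 0], 0.255, 0], [[0.53, -0.436, 0], 0.255, 0], [[0.53, -0.436, 0], 0.255, 0], [[0.53, -0.436, 0], 0.255, 0], [[0.53, -0.436, 0], 0.255, 0], [[0.53, -0.436, 0], 0.255, 0], [[0.53, -0.436, 0], 0.255, 0], [[0.53, -0.436, 0], 0.255, 0], [[0.53, -0.436, 0], 0.255, 0]])

```text
time_s: 1.1
tcp_pos: [0.4618, -0.2146, 0.2155]
tool_rot: [[1.0, 0.017, -0.0], [0.017, -1.0, -0.0], [-0.0, 0.0, -1.0]]
force: [0.3, -1.1, 0.4]
grip_width: -0.0
```

>>> jog_arm(steps=[[[0.1088, -0.149, 0], 0, 0], [[0.1088, -0.149, 0], 0, 0], [[0.1088, -0.149, 0], 0, 0], [[0.1088, -0.149, 0], 0, 0], [[0.1088, -0.149, 0.06], 0, 0], [[0.1088, -0.149, 0.1], 0, 0], [[0.1088, -0.149, 0.13], 0, 0], [[0.1088, -0.149, 0.13], 0, 0], [[0.1088, -0.149, 0.13], 0, 0]])

```text
time_s: 2.0
tcp_pos: [0.5675, -0.0656, 0.0861]
tool_rot: [[1.0, 0.017, -0.001], [0.017, -1.0, 0.0], [-0.001, -0.0, -1.0]]
force: [-0.2, -0.0, -0.3]
grip_width: -0.0003
```

```bash
python3 - <<'E'
from m import *
a=grab("top");b=grab("scene");s=manip.get_state()
print(s["tcp_pos"],s["force"],shift([.568,-.0637,.06]))
def cr(f,y0,y1,x0,x1,k): return cv2.resize(f["pixels"][y0:y1,x0:x1],None,fx=k,fy=k,interpolation=cv2.INTER_CUBIC)
A=cr(a,160,240,190,320,3); B=cr(b,140,230,190,330,5)
h=np.zeros((A.shape[0]+B.shape[0],max(A.shape[1],B.shape[1]),3),np.uint8)
h=cr(b,130,240,190,330,5); save({"pixels":h},"c1.png")
E
```

```text
[ 0.56894178 -0.06574327  0.08783845] [-0.63218887 -0.11697329  0.58831349] [-0.00099546 -0.00206891  0.02783468]
```

View pics/c1.png

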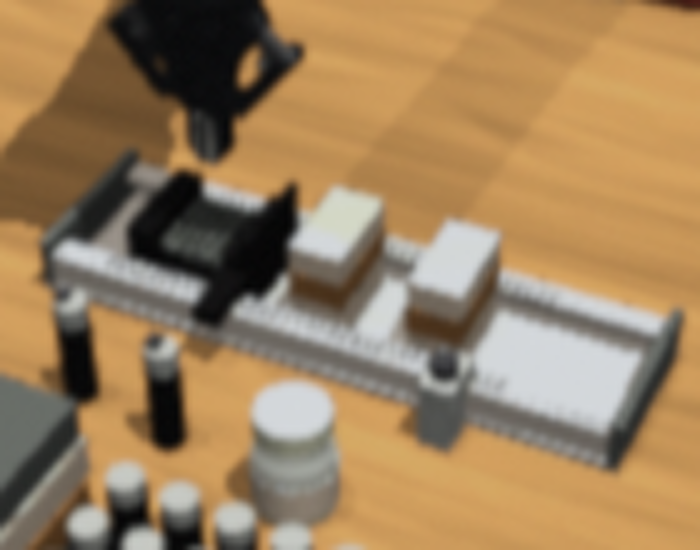

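The gripper is shut above the follower's well, with the tip at about (208,158) in the crop. The knuckles clear the cartons. Descending now.

>>> jog_arm(steps=[[[0, -0.002, 0.012], 0, 0], [[0, -0.002, 0.024], 0, 0], [[0, -0.002, 0.028], 0, 0], [[0, -0.002, 0.03], 0, 0], [[0, -0.002, 0.03], 0, 0], [[0, -0.002, 0.03], 0, 0]])

```text
time_s: 2.7
tcp_pos: [0.5676, -0.0637, 0.0558]
tool_rot: [[1.0, 0.017, 0.0], [0.017, -1.0, 0.0], [0.0, -0.0, -1.0]]
force: [-0.0, 0.2, 0.3]
grip_width: 0.0005
```

>>> jog_arm(steps=[[[0, 0, 0.001], 0, 0], [[0, 0, 0.002], 0, 0], [[0, 0, 0.003], 0, 0], [[0, 0, 0.003], 0, 0], [[0, 0, 0.003], 0, 0]])

```text
time_s: 3.2
tcp_pos: [0.5674, -0.0637, 0.0525]
tool_rot: [[1.0, 0.017, -0.0], [0.017, -1.0, 0.0], [-0.0, -0.0, -1.0]]
force: [-0.0, -0.1, -0.1]
grip_width: -0.0001
```

>>> jog_arm(steps=[[[0, 0, 0.001], 0, 0], [[0, 0, 0.001], 0, 0], [[0, 0, 0.002], 0, 0], [[0, 0, 0.002], 0, 0], [[0, 0, 0.002], 0, 0]])

```text
time_s: 3.7
tcp_pos: [0.5674, -0.0636, 0.0505]
tool_rot: [[1.0, 0.017, -0.0], [0.017, -1.0, 0.0], [-0.0, -0.0, -1.0]]
force: [0.2, -0.5, 0.5]
grip_width: -0.0003
```

>>> jog_arm(steps=[[[0, 0, 0.001], 0, 0], [[0, 0, 0.001], 0, 0], [[0, 0, 0.001], 0, 0]])

```text
time_s: 4.0
tcp_pos: [0.5674, -0.0637, 0.0495]
tool_rot: [[1.0, 0.017, -0.0], [0.017, -1.0, 0.0], [-0.0, -0.0, -1.0]]
force: [-0.3, -0.2, -0.2]
grip_width: -0.0
```

>>> jog_arm(steps=[[[0, 0, 0.001], 0, 0], [[0, 0, 0.001], 0, 0], [[0, 0, 0.001], 0, 0]])

```text
time_s: 4.3
tcp_pos: [0.5674, -0.0637, 0.0485]
tool_rot: [[1.0, 0.017, -0.0], [0.017, -1.0, 0.0], [-0.0, -0.0, -1.0]]
force: [0.1, -0.1, -0.1]
grip_width: 0.0
```

>>> jog_arm(steps=[[[0, 0, 0.001], 0, 0], [[0, 0, 0.001], 0, 0], [[0, 0, 0.001], 0, 0]])

```text
time_s: 4.6
tcp_pos: [0.5674, -0.0637, 0.0475]
tool_rot: [[1.0, 0.017, -0.0], [0.017, -1.0, 0.0], [-0.0, -0.0, -1.0]]
force: [0.3, 0.1, -0.7]
grip_width: -0.0001
```

```bash
python3 - <<'E'
from m import *
b=grab("scene");s=manip.get_state()
print(s["tcp_pos"],s["force"])
save({"pixels":cv2.resize(b["pixels"][135:215,200:290],None,fx=7,fy=7,interpolation=cv2.INTER_CUBIC)},"c2.png")
E
```

```text
[ 0.56743127 -0.06367565  0.04752288] [-0.39482511 -0.41213693 -0.70364851]
```

View pics/c2.png

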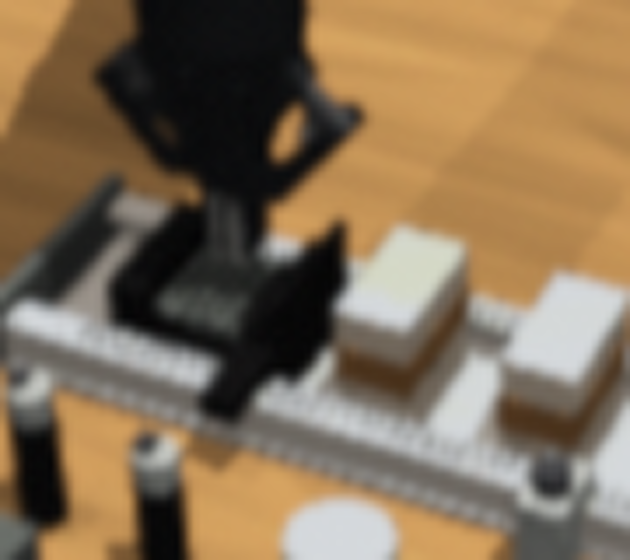

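The fingertips are in the well, with their lower end near (235,265) in the crop, and they look just above or on the pad. No force has built up, so I'll continue in 1 mm steps.

>>> jog_arm(steps=[[[0, 0, 0.001], 0, 0], [[0, 0, 0.001], 0, 0], [[0, 0, 0.001], 0, 0]])

```text
time_s: 4.95
tcp_pos: [0.5674, -0.0637, 0.0465]
tool_rot: [[1.0, 0.017, -0.0], [0.017, -1.0, 0.0], [-0.0, -0.0, -1.0]]
force: [0.0, 0.2, 0.4]
grip_width: -0.0001
```

>>> jog_arm(steps=[[[0, 0, 0.001], 0, 0], [[0, 0, 0.001], 0, 0], [[0, 0, 0.001], 0, 0]])

```text
time_s: 5.25
tcp_pos: [0.5674, -0.0637, 0.0455]
tool_rot: [[1.0, 0.017, -0.0], [0.017, -1.0, 0.0], [-0.0, -0.0, -1.0]]
force: [-0.8, -0.7, -0.7]
grip_width: -0.0005
```

>>> jog_arm(steps=[[[0, 0, 0.001], 0, 0], [[0, 0, 0.001], 0, 0], [[0, 0, 0.001], 0, 0]])

```text
time_s: 5.55
tcp_pos: [0.5674, -0.0637, 0.0445]
tool_rot: [[1.0, 0.017, -0.0], [0.017, -1.0, 0.0], [-0.0, -0.0, -1.0]]
force: [0.2, 0.8, -0.4]
grip_width: -0.0001
```

>>> jog_arm(steps=[[[0, 0, 0.001], 0, 0], [[0, 0, 0.001], 0, 0], [[0, 0, 0.001], 0, 0]])

```text
time_s: 5.85
tcp_pos: [0.5674, -0.0637, 0.0435]
tool_rot: [[1.0, 0.017, -0.0], [0.017, -1.0, 0.0], [-0.0, -0.0, -1.0]]
force: [-0.5, -0.5, 0.7]
grip_width: 0.0003
```

```bash
python3 - <<'E'
from m import *
b=grab("scene");s=manip.get_state(); P=pts(b)
print(s["tcp_pos"],s["force"],s["tau"].round(2))
np.set_printoptions(linewidth=200,suppress=True)
for r in range(158,186):
    print(r,[tuple((P[r,c]*1000).round().astype(int)) if np.isfinite(P[r,c]).all() else None for c in (230,232,234,236,238)])
save({"pixels":cv2.resize(b["pixels"][150:200,205:265],None,fx=10,fy=10,interpolation=cv2.INTER_CUBIC)},"c3.png")
E
```

```text
[ 0.56740826 -0.06367377  0.04351275] [0.12750209 0.1985699  0.17005757] [ 0.000e+00 -5.893e+01 -5.160e+00 -3.419e+01  1.000e-02  0.000e+00
 -0.000e+00]
158 [(np.int64(577), np.int64(-67), np.int64(120)), (np.int64(583), np.int64(-56), np.int64(127)), (np.int64(583), np.int64(-49), np.int64(130)), (np.int64(572), np.int64(-48), np.int64(123)), (np.int64(560), np.int64(-49), np.int64(115))]
159 [(np.int64(577), np.int64(-67), np.int64(117)), (np.int64(578), np.int64(-59), np.int64(120)), (np.int64(584), np.int64(-48), np.int64(127)), (np.int64(565), np.int64(-53), np.int64(113)), (np.int64(566), np.int64(-45), np.int64(116))]
160 [(np.int64(580), np.int64(-66), np.int64(115)), (np.int64(577), np.int64(-60), np.int64(115)), (np.int64(580), np.int64(-51), np.int64(119)), (np.int64(570), np.int64(-50), np.int64(114)), (np.int64(572), np.int64(-42), np.int64(117))]
161 [(np.int64(577), np.int64(-68), np.int64(108)), (np.int64(579), np.int64(-60), np.int64(112)), (np.int64(578), np.int64(-53), np.int64(114)), (np.int64(573), np.int64(-48), np.int64(112)), (np.int64(579), np.int64(-37), np.
[... 4925 characters left out ...]
[(np.int64(585), np.int64(-69), np.int64(25)), (np.int64(580), np.int64(-65), np.int64(22)), (np.int64(602), np.int64(-43), np.int64(47)), (np.int64(604), np.int64(-34), np.int64(52)), (np.int64(599), np.int64(-30), np.int64(49))]
184 [(np.int64(589), np.int64(-67), np.int64(24)), (np.int64(584), np.int64(-62), np.int64(22)), (np.int64(607), np.int64(-40), np.int64(47)), (np.int64(604), np.int64(-34), np.int64(48)), (np.int64(603), np.int64(-28), np.int64(49))]
185 [(np.int64(592), np.int64(-65), np.int64(23)), (np.int64(614), np.int64(-44), np.int64(47)), (np.int64(613), np.int64(-37), np.int64(49)), (np.int64(608), np.int64(-32), np.int64(47)), (np.int64(608), np.int64(-25), np.int64(49))]
```

View pics/c3.png

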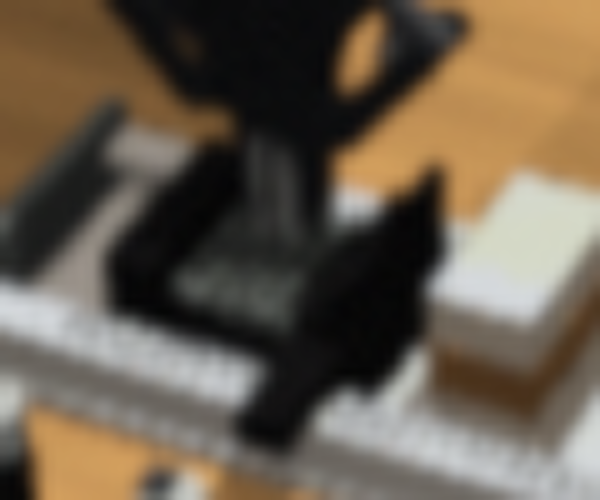

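Scene depth puts the fingertip's lower end at z ≈ 65 mm, with the pad visible beneath it at z ≈ 46. The state's TCP z of 0.0435 implies a tip at about 36 mm, so the real tip is about 29 mm higher than the stated geometry. Zero contact force agrees with the camera. I'll trust the camera and force, and go down carefully.

>>> jog_arm(steps=[[[0, 0, 0.003], 0, 0], [[0, 0, 0.006], 0, 0], [[0, 0, 0.009], 0, 0], [[0, 0, 0.011], 0, 0], [[0, 0, 0.012], 0, 0], [[0, 0, 0.012], 0, 0]])

```text
time_s: 6.5
tcp_pos: [0.5673, -0.0636, 0.0313]
tool_rot: [[1.0, 0.017, -0.0], [0.017, -1.0, 0.0], [-0.0, -0.0, -1.0]]
force: [-0.2, 0.6, 0.8]
grip_width: -0.0001
```

```bash
python3 - <<'E'
from m import *
b=grab("scene");s=manip.get_state(); P=pts(b)
print(s["tcp_pos"],s["force"],s["joint_pos"])
for c in range(226,240):
    print(c,[tuple(int(v) for v in (P[r,c]*1000).round()) for r in range(171,182) if np.isfinite(P[r,c]).all()])
save({"pixels":cv2.resize(b["pixels"][150:200,205:265],None,fx=10,fy=10,interpolation=cv2.INTER_CUBIC)},"c4.png")
E
```

```text
[ 0.56743909 -0.06364126  0.03149858] [-0.0444091  -0.28772065 -0.07089614] [ 0.39368572  0.37828886 -0.42768957  1.83735788  0.18725586  0.96555119
 -1.6684039 ]
226 [(561, -97, 47), (559, -98, 41), (569, -92, 47), (573, -90, 46), (577, -87, 46), (580, -85, 44), (586, -82, 46), (590, -80, 45), (590, -80, 40), (592, -79, 39), (582, -86, 24)]
227 [(554, -98, 42), (559, -94, 43), (565, -91, 44), (572, -86, 46), (576, -84, 45), (582, -81, 47), (586, -78, 47), (590, -76, 46), (593, -74, 45), (593, -74, 41), (582, -82, 26)]
228 [(555, -93, 44), (562, -89, 46), (566, -86, 46), (569, -84, 45), (574, -82, 45), (578, -79, 45), (582, -77, 45), (587, -74, 45), (591, -72, 44), (593, -71, 42), (579, -80, 25)]
229 [(573, -77, 63), (573, -77, 59), (565, -83, 47), (565, -83, 43), (574, -78, 47), (578, -76, 46), (581, -73, 45), (585, -72, 44), (587, -70, 42), (595, -65, 46), (594, -67, 40)]
230 [(579, -70, 69), (574, -73, 61), (571, -75, 54), (570, -76, 48), (570, -76, 44), (575, -73, 45), (579, -71, 45), (583, -69, 44), (588, -66, 45), (590, -65, 42), (594, -63, 41)]
231 [(576, -68, 68), (579, -66, 
[... 896 characters left out ...]
75, -50, 69), (573, -51, 64), (574, -51, 60), (561, -59, 44), (566, -56, 45), (571, -54, 44), (588, -43, 57), (593, -40, 58), (598, -37, 59), (601, -36, 57)]
237 [(569, -50, 69), (567, -51, 63), (567, -51, 59), (556, -58, 45), (561, -55, 45), (576, -46, 55), (581, -43, 56), (586, -41, 56), (592, -37, 57), (595, -35, 57), (598, -34, 56)]
238 [(562, -50, 64), (559, -52, 57), (551, -57, 46), (554, -56, 44), (574, -44, 58), (576, -43, 57), (598, -30, 73), (600, -28, 71), (602, -28, 68), (603, -27, 65), (600, -29, 59)]
239 [(541, -59, 46), (545, -57, 46), (548, -55, 44), (567, -44, 57), (573, -41, 59), (589, -31, 70), (597, -27, 73), (598, -26, 70), (599, -26, 67), (599, -26, 63), (598, -26, 58)]
```

View pics/c4.png

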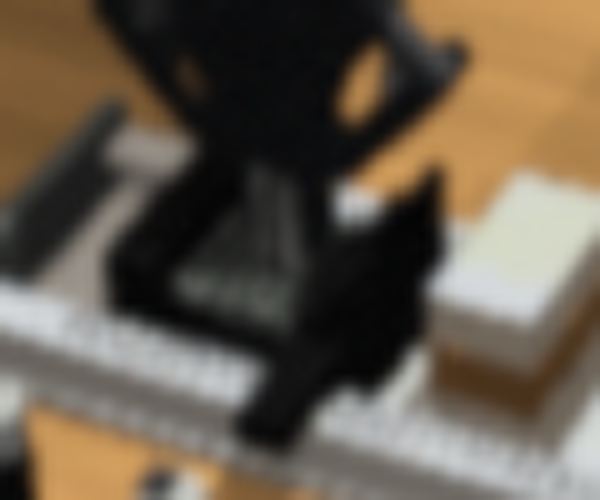

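The tip is now about 50 mm high, 5 mm above the pad. It spans y −0.077 to −0.050, with the front ledge at y −0.044. Pressing down.

>>> jog_arm(steps=[[[0, 0, 0.001], 0, 0], [[0, 0, 0.002], 0, 0], [[0, 0, 0.003], 0, 0], [[0, 0, 0.003], 0, 0], [[0, 0, 0.003], 0, 0]])

```text
time_s: 7.05
tcp_pos: [0.5674, -0.0637, 0.0285]
tool_rot: [[1.0, 0.017, -0.0], [0.017, -1.0, 0.0], [-0.0, -0.0, -1.0]]
force: [0.5, 0.1, -0.2]
grip_width: -0.0001
```

>>> jog_arm(steps=[[[0, 0, 0.001], 0, 0], [[0, 0, 0.001], 0, 0], [[0, 0, 0.002], 0, 0], [[0, 0, 0.002], 0, 0]])

```text
time_s: 7.45
tcp_pos: [0.5677, -0.0637, 0.0273]
tool_rot: [[1.0, 0.017, 0.001], [0.017, -1.0, -0.0], [0.001, 0.0, -1.0]]
force: [-3.8, 0.1, 9.3]
grip_width: -0.0001
```

Contact: 9 N at TCP z 0.0273, in line with the spring's start.

>>> jog_arm(steps=[[[0, 0, 0.001], 0, 0], [[0, 0, 0.002], 0, 0], [[0, 0, 0.002], 0, 0], [[0, 0, 0.002], 0, 0]])

```text
time_s: 7.85
tcp_pos: [0.5678, -0.0636, 0.0255]
tool_rot: [[1.0, 0.017, 0.001], [0.017, -1.0, -0.0], [0.001, 0.0, -1.0]]
force: [-3.3, 0.3, 9.4]
grip_width: 0.0002
```

>>> jog_arm(steps=[[[0, 0, 0.001], 0, 0], [[0, 0, 0.002], 0, 0], [[0, 0, 0.002], 0, 0], [[0, 0, 0.002], 0, 0]])

```text
time_s: 8.25
tcp_pos: [0.5678, -0.0636, 0.0236]
tool_rot: [[1.0, 0.017, 0.001], [0.017, -1.0, -0.0], [0.001, 0.0, -1.0]]
force: [-4.4, -0.7, 11.5]
grip_width: -0.0001
```

>>> jog_arm(steps=[[[0, 0, 0.0005], 0, 0], [[0, -0.001, 0.0005], 0, 0], [[0, -0.002, 0.0005], 0, 0], [[0, -0.004, 0.0005], 0, 0], [[0, -0.006, 0.0005], 0, 0], [[0, -0.008, 0.0005], 0, 0], [[0, -0.01, 0.0005], 0, 0], [[0, -0.012, 0.0005], 0, 0]])

```text
time_s: 9.05
tcp_pos: [0.5676, -0.0527, 0.0232]
tool_rot: [[1.0, 0.016, 0.001], [0.016, -1.0, -0.002], [0.001, 0.002, -1.0]]
force: [-4.3, -2.5, 12.4]
grip_width: -0.0001
```

>>> jog_arm(steps=[[[0, -0.003, 0], 0, 0], [[0, -0.006, 0], 0, 0], [[0, -0.009, 0], 0, 0], [[0, -0.012, 0], 0, 0], [[0, -0.015, 0], 0, 0], [[0, -0.018, 0], 0, 0], [[0, -0.021, 0], 0, 0], [[0, -0.024, 0], 0, 0], [[0, -0.027, 0], 0, 0], [[0, -0.03, 0], 0, 0]])

```text
time_s: 10.05
tcp_pos: [0.5671, -0.0227, 0.0232]
tool_rot: [[1.0, 0.016, 0.001], [0.016, -1.0, -0.002], [0.001, 0.002, -1.0]]
force: [-3.7, -3.3, 12.8]
grip_width: -0.0002
```

```bash
python3 - <<'E'
from m import *
b=grab("scene");s=manip.get_state(); print(s["tcp_pos"],s["force"])
save({"pixels":cv2.resize(b["pixels"][130:230,190:330],None,fx=5.5,fy=5.5,interpolation=cv2.INTER_CUBIC)},"c5.png")
E
```

```text
[ 0.56707624 -0.02198281  0.02323237] [-3.91205469 -1.96834704 12.67814609]
```

View pics/c5.png

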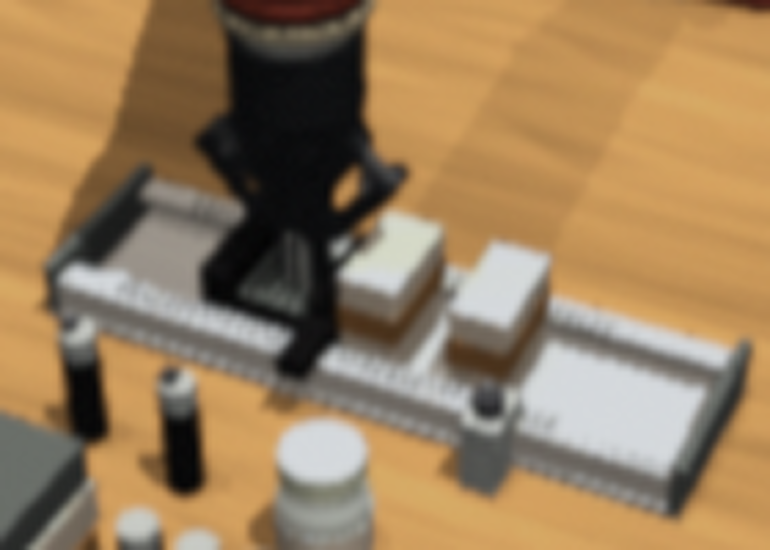

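The follower is sliding (ear near (305,345) in the crop) and the near carton is against its front. Both cartons are upright, so I'll continue.

>>> jog_arm(steps=[[[0, -0.003, 0], 0, 0], [[0, -0.006, 0], 0, 0], [[0, -0.01, 0], 0, 0], [[0, -0.014, 0], 0, 0], [[0, -0.018, 0], 0, 0], [[0, -0.022, 0], 0, 0], [[0, -0.026, 0], 0, 0], [[0, -0.03, 0], 0, 0], [[0, -0.034, 0], 0, 0], [[0, -0.037, 0], 0, 0]])

```text
time_s: 11.1
tcp_pos: [0.5665, 0.0145, 0.0232]
tool_rot: [[1.0, 0.016, 0.001], [0.016, -1.0, -0.001], [0.001, 0.001, -1.0]]
force: [-4.3, -3.7, 13.1]
grip_width: 0.0001
```

>>> jog_arm(steps=[[[0, -0.004, 0], 0, 0], [[0, -0.008, 0], 0, 0], [[0, -0.012, 0], 0, 0], [[0, -0.016, 0], 0, 0], [[0, -0.02, 0], 0, 0], [[0, -0.024, 0], 0, 0], [[0, -0.028, 0], 0, 0], [[0, -0.031, 0], 0, 0], [[0, -0.034, 0], 0, 0], [[0, -0.036, 0], 0, 0]])

```text
time_s: 12.1
tcp_pos: [0.5659, 0.0506, 0.0232]
tool_rot: [[1.0, 0.016, 0.001], [0.016, -1.0, -0.001], [0.001, 0.001, -1.0]]
force: [-4.4, -4.4, 14.1]
grip_width: 0.0001
```

```bash
python3 - <<'E'
from m import *
b=grab("scene");a=grab("top");s=manip.get_state(); print(s["tcp_pos"],s["force"])
P=pts(a);np.set_printoptions(linewidth=200,suppress=True)
print((P[186:193,222:256,2]*1000).round())
save({"pixels":cv2.resize(b["pixels"][130:230,190:330],None,fx=5.5,fy=5.5,interpolation=cv2.INTER_CUBIC)},"c6.png")
E
```

```text
[0.56585493 0.0509978  0.02323137] [-5.39421088 -2.04020559 13.2367092 ]
[[  2.  64.  63.  62.  63.  62.  59.  49.  13.  -2.   2.  -3.   3.   1. 406. 412. 415. 419. 420. 425. 424. 426. 426. 426. 428. 429. 430. 431. 432. 434. 434. 424. 441. 440.]
 [  2.  60.  62.  60.  63.  63.  59.  47.  12.  -2.  -2. 410. 415. 417. 418. 419. 423. 423. 423. 428. 430. 428. 430. 431. 434. 432. 436. 436. 435. 437. 436. 392. 443. 441.]
 [ -1.  61. 410. 415.  67.  61.  59.  54. 410. 416. 416. 421. 423. 424. 427. 425. 427. 431. 428. 430. 432. 431. 432. 433. 434. 432. 437. 434. 436. 436. 437. 438. 445. 445.]
 [417. 420. 421. 422. 412.  56. 416. 418. 421. 421. 423. 424. 426. 429. 427. 429. 429. 431. 433. 433. 433. 435. 435. 436. 435. 434. 438. 435. 441. 438. 439. 439. 428.  nan]
 [423. 425. 426. 427. 424. 418. 421. 424. 424. 427. 428. 429. 430. 429. 431. 432. 435. 434. 435. 436. 434. 437. 438. 437. 437. 440. 441. 438. 438. 442. 442. 442. 393. 447.]
 [428. 429. 429. 432. 428. 423. 426. 428. 430. 430. 427. 431. 431. 433. 433. 433. 435. 434. 435. 435. 438. 437. 440. 438. 440. 440. 438. 441. 442. 439. 444. 444. 440. 447.]
 [430. 431. 434. 434. 433. 410. 430. 432. 432. 432. 432. 434. 434. 435. 437. 436. 439. 439. 437. 441. 437. 438. 439. 440. 440. 440. 442. 443. 444. 443. 442. 445. 443. 430.]]
```

View pics/c6.png

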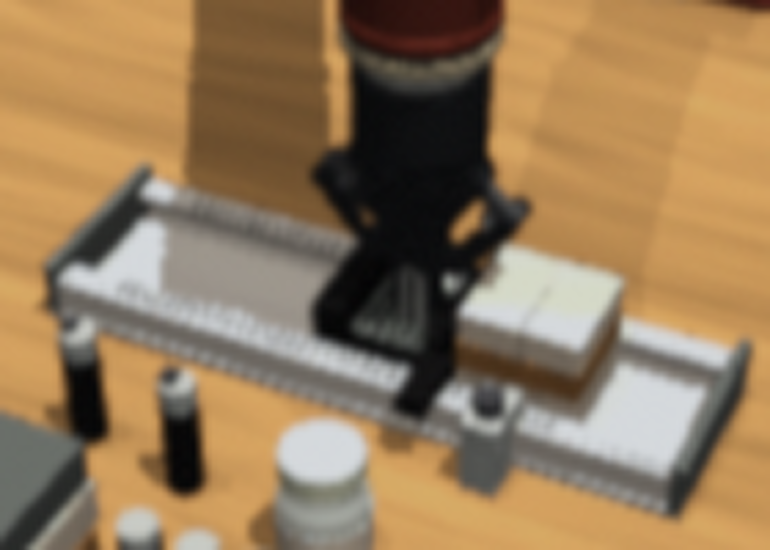

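Both cartons are upright and touching, and the ear (about (425,385)) is roughly 20 mm short of the clip. I'll finish slowly.

>>> jog_arm(steps=[[[0, -0.003, 0], 0, 0], [[0, -0.006, 0], 0, 0], [[0, -0.009, 0], 0, 0], [[0, -0.012, 0], 0, 0], [[0, -0.014, 0], 0, 0], [[0, -0.016, 0], 0, 0], [[0, -0.018, 0], 0, 0], [[0, -0.018, 0], 0, 0]])

```text
time_s: 13.0
tcp_pos: [0.5655, 0.069, 0.0232]
tool_rot: [[1.0, 0.017, 0.001], [0.017, -1.0, -0.001], [0.001, 0.001, -1.0]]
force: [-5.3, -2.6, 13.5]
grip_width: 0.0002
```

>>> jog_arm(steps=[[[0, -0.001, 0], 0, 0], [[0, -0.002, 0], 0, 0], [[0, -0.003, 0], 0, 0], [[0, -0.003, 0], 0, 0]])

```text
time_s: 13.4
tcp_pos: [0.5655, 0.0717, 0.0232]
tool_rot: [[1.0, 0.016, 0.001], [0.016, -1.0, -0.001], [0.001, 0.001, -1.0]]
force: [-4.9, -3.4, 13.5]
grip_width: -0.0002
```

>>> jog_arm(steps=[[[0, -0.001, 0], 0, 0], [[0, -0.002, 0], 0, 0], [[0, -0.003, 0], 0, 0], [[0, -0.003, 0], 0, 0]])

```text
time_s: 13.8
tcp_pos: [0.5654, 0.0747, 0.0232]
tool_rot: [[1.0, 0.016, 0.001], [0.016, -1.0, -0.001], [0.001, 0.001, -1.0]]
force: [-4.5, -2.4, 13.6]
grip_width: -0.0
```

>>> jog_arm(steps=[[[0, -0.001, 0], 0, 0], [[0, -0.002, 0], 0, 0], [[0, -0.003, 0], 0, 0], [[0, -0.003, 0], 0, 0]])

```text
time_s: 14.2
tcp_pos: [0.5655, 0.0754, 0.0232]
tool_rot: [[1.0, 0.015, 0.0], [0.015, -1.0, -0.004], [0.0, 0.004, -1.0]]
force: [-4.6, -9.1, 15.4]
grip_width: 0.0001
```

>>> jog_arm(steps=[[[0, -0.001, 0], 0, 0], [[0, -0.001, 0], 0, 0], [[0, -0.001, 0], 0, 0]])

```text
time_s: 14.5
tcp_pos: [0.5659, 0.0766, 0.0232]
tool_rot: [[1.0, 0.015, 0.001], [0.015, -1.0, -0.003], [0.001, 0.003, -1.0]]
force: [-2.4, -8.9, 12.6]
grip_width: -0.0
```

```bash
python3 - <<'E'
from m import *
b=grab("scene");s=manip.get_state(); print(s["tcp_pos"],s["force"])
save({"pixels":cv2.resize(b["pixels"][150:220,230:320],None,fx=8,fy=8,interpolation=cv2.INTER_CUBIC)},"c7.png")
E
```

```text
[0.56588032 0.07664729 0.02319712] [-2.55832543 -7.13712825 12.96588147]
```

View pics/c7.png

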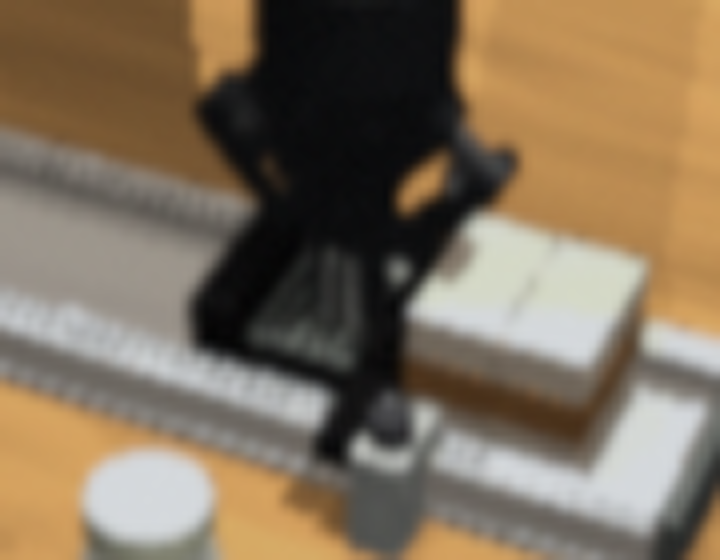

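The ear is right against the clip (about (345,430)), and the y force has risen to −9 N. Now I'll release straight up.

>>> jog_arm(steps=[[[0, 0, -0.002], 0, 0], [[0, 0, -0.004], 0, 0], [[0, 0, -0.006], 0, 0], [[0, 0, -0.008], 0, 0], [[0, 0, -0.012], 0, 0], [[0, 0, -0.02], 0, 0], [[0, 0, -0.035], 0, 0], [[0, 0, -0.06], 0, 0], [[0, 0, -0.09], 0, 0], [[0, 0, -0.12], 0, 0]])

```text
time_s: 15.55
tcp_pos: [0.5649, 0.0796, 0.1442]
tool_rot: [[1.0, 0.017, 0.0], [0.017, -1.0, 0.0], [0.0, -0.0, -1.0]]
force: [0.2, 0.1, 0.3]
grip_width: -0.0
```

>>> jog_arm(steps=[[[-0.04, 0.04, -0.02], 0, 0], [[-0.08, 0.08, -0.02], 0, 0], [[-0.1, 0.13, -0.02], 0, 0], [[-0.1, 0.17, -0.02], 0, 0], [[-0.1, 0.21, -0.02], 0, 0], [[-0.1, 0.25, -0.02], 0, 0], [[-0.1, 0.25, -0.02], 0, 0], [[-0.1, 0.25, -0.02], 0, 0]])

```text
time_s: 16.35
tcp_pos: [0.4694, -0.1726, 0.1629]
tool_rot: [[1.0, 0.015, 0.001], [0.015, -1.0, 0.0], [0.001, -0.0, -1.0]]
force: [1.0, 0.3, 0.4]
grip_width: -0.0001
```

```bash
python3 - <<'E'
from m import *
a=grab("top");b=grab("scene");s=manip.get_state(); print(s["time_s"],s["tcp_pos"],s["force"])
P=pts(a);np.set_printoptions(linewidth=200,suppress=True)
print((P[186:192,220:242,2]*1000).round()); 
print(a["pixels"].astype(int).sum(2)[186:192,220:242])
z=P[...,2]; m=(z>.065)&(P[...,0]>.5)&(P[...,0]<.62)&(P[...,1]>.1)&(P[...,1]<.25)
print("cartons",m.sum(),np.nanmean(P[m],0),np.nanstd(P[m][:,2]))
pm=(z>.035)&(z<.051)&(P[...,0]>.548)&(P[...,0]<.585)&(P[...,1]>.045)&(P[...,1]<.082); print("pad z",np.median(z[pm]),pm.sum())
A=cv2.resize(a["pixels"][160:240,185:325],None,fx=5,fy=5,interpolation=cv2.INTER_CUBIC)
save({"pixels":A},"c8.png")
E
```

```text
16.45 [ 0.4696134  -0.17083597  0.1625898 ] [1.07622873 1.18301693 0.12763828]
[[ 3.  0. -3. 63. 65. 59. 63. 59. 59. 51. 43. 45. 47. 50. 46. 42. -2. -0. -4. -1.  4.  2.]
 [ 3. -2. -3. 62. 63. 64. 64. 61. 59. 46. 48. 47. 45. 50. 48. 42. -2. -1. -0. -1. -5.  4.]
 [-1.  2.  1. 59. 61. 64. 61. 58. 57. 47. 46. 46. 52. 49. 47. 34.  0.  0. -5. -3. -1. -3.]
 [ 2. -0. -5. 47. 61. 68. 60. 59. 50. 45. 42. 48. 51. 44. 48. 42. -0.  2. -5.  2.  5. -1.]
 [-2.  6.  0. 47. 47. 50. 52. 47. 54. 46. 46. 47. 47. 44. 48. 35.  1.  1. -1. -0.  2.  1.]
 [ 3. -2.  2. 50. 45. 47. 51. 49. 49. 51. 46. 46. 44. 44. 43. 38.  4.  2. -1.  3. -0. -2.]]
[[420 398 361 318 265 237 236 259 278 263 200 162 158 176 230 325 401 422 425 419 429 428]
 [422 390 356 305 253 222 215 222 233 216 154 111  94 115 187 287 362 390 400 408 419 425]
 [423 406 387 353 289 248 239 239 243 215 140  98  86 107 149 233 303 327 337 362 403 428]
 [425 415 426 432 391 349 341 347 334 265 163  93  85  98 129 196 251 279 293 324 370 412]
 [427 429 458 501 500 484 478 469 421 304 172  95  86  91 126 194 248 272 273 295 353 398]
 [454 457 482 534 543 548 540 528 458 317 166  96  91  92 127 199 269 295 308 330 375 419]]
cartons 541 [0.563031   0.14334903 0.07690512] 0.0030118909212288633
pad z 0.044180169488038185 123
```

View pics/c8.png

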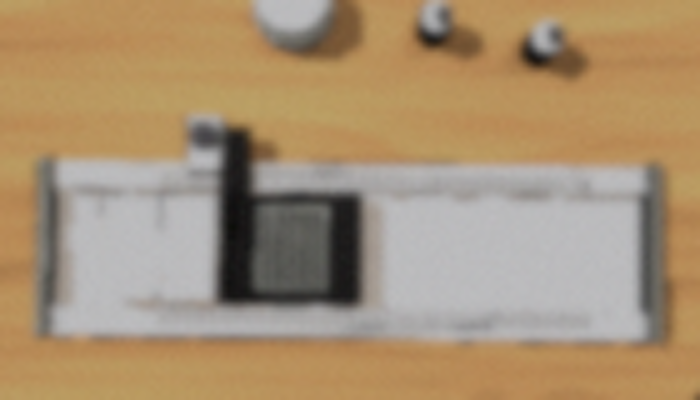

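```bash
python3 -c "
from rig import manip
print(manip.close_job())"
```

```text
the job is handed in; nothing more can be done
None
```

I pressed the pad down with the shut fingertips, to about 12 N or roughly 5 mm. Keeping it pressed, I pushed the follower about 135 mm until it met the stop clip, where the y force rose to about −9 N. Then I lifted straight up, moved the arm clear and handed the job in at about 16.5 s; no verdict came back.

**Last checks:**
- **Follower:** in the top view the ear sits against the clip with no visible gap. One pixel there is about 3 mm, so I put the gap at about 1 mm or less.
- **Pad:** its top is back at about 44–46 mm, so it is up. I can't tell whether the catch sits between teeth or rests on one.
- **Cartons:** both stand upright in the tray on its middle line, with their tops level at about 77 mm.
- **Bystanders:** the two lighters and the jar look unmoved. I did not re-measure the calculator, card terminal or dish, but the arm only passed high over the counter.
- **Robot:** the wrist force is back near zero, so it is touching nothing.

**Disagreement:** with the fingers shut, the tips first touched the pad at a reported TCP height of about 0.027 m. The stated geometry predicted about 0.054 m, so the real tips were about 26 mm higher than described. I went by the camera depth and the contact force instead.

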